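# Seat the mould and hold the pouring funnel over it

### The arm

A 7-joint arm with a two-finger parallel gripper is mounted at the origin on the work surface. World frame = base frame: x ahead of the robot, y to its left, z up, the work surface at z = 0. Lengths are in m, angles in rad, forces in N, time in s.
With the tool pointing down it reaches from about 0.425 to 0.925 m from the base axis. Payload 6.8 kg.
Tool frame: the origin (TCP) lies midway between the tips of the shut fingers; the grasp point (between the pads) lies r.tcp_to_grasp behind it (r.tcp_to_grasp is the distance from the TCP to the grasp point, in m); x points along the fingers, y is the direction in which the jaws open and shut, and the axes are right-handed (so a half turn about x gives the same grasp; the last joint's range is limited). The gripper opens to 85 mm and grips with 20 to 120 N. Pads are 22 mm wide; open, the fingers measure 114 mm over their backs; the gripper's body (76 mm by 85 mm) begins 54 mm behind the grasp point. The pads swing forward as they close: fully open they stand 13 mm farther back than shut.
Start: joints at [-1.348, 0.477, 0.022, 1.555, -0.011, 1.109, -0.083], TCP at [0.219, 0.638, 0.231] pointing down, gripper open.
Joint ranges: [-2.96, 2.96], [-0.34, 2.1], [-1.41, 1.46], [0.24, 2.44], [-1.37, 4.51], [0.17, 1.92], [-2.96, 2.96]. Speed limits (rad/s): [2.39, 2.39, 3.14, 3.14, 3.14, 3.14, 3.14].

### API

Orientations are given as a rotation vector (axis times angle).
In Python, from bench import r, grab_frame, search_frame, cut_out, pinpoint gives the robot as it stands. The module is installed in compiled form; this text tells all that it offers.
- The arm moves only by the tool apply_moves, never from a script. Its argument "commands" is a list of rows, each a list of 7 numbers: the finger opening in mm, from 0 to 85.4, then the shift along the tool's x, y, z in mm, then the turn, a rotation vector about the tool's x, y, z in rad. A call has 1 to 20 rows; each row is the pose to reach, as a shift and turn from the pose commanded when the call began, along the tool's axes at that moment; what a row does not reach only later rows make up. A row lasts 1/10 s, in which the tool goes at most 50 mm and 8.59 degrees, less where a joint would pass 70% of its speed; a pose out of reach is approached as far as the arm can. A call with a gripper value outside its range is refused whole. The fingers move at their own pace and stop on an object; "force" is the grip in N (left out, the last holds). Time passes only in rows, so rows that repeat a pose let the fingers close. It gives the time, the measured TCP pose, the force and the opening at its end, in the units of the state.
- r.get_obs(): the state, without advancing time (a new reading comes with each control period).
- grab_frame(name): name is "scene" or "top"; returns a dict with "pixels" (480x640x3 uint8, red, green, blue), "mtx" (3x3 intrinsics, pixels), "position" and "rotation" of the camera in the world. Camera axes: x right, y down, z forward; pixel columns grow to the right and rows downward; lengths in m; the calibration is good to about 2 mm. A picture is of the moment at which its call begins. There is no depth.
- r.hand_in(): hands the job in, once; it reports no verdict.
Trained networks look in the newest picture that a camera, given by its name, has taken for a name from the list of things; names that differ only in an ending like _2 or _b are one class to them, and where a whole thing is asked for, a point or a joint stands for the part that bears it (a point fixed in the world has none). Each returns a list of dicts, best first, with "confidence" (0 to 1); they miss things now and then, are a little off and sometimes report something else, mostly with a low value. They report only what shows in the picture. A call takes as long as a camera call.
- search_frame(label, camera): "point" ([column, row] as shares, 0 to 1, of the picture: columns of its width, rows of its height, amid what is visible of it).
- cut_out(label, camera): "pixels" (480x640 bool, what is visible of it) and "point" ([column, row] as shares, 0 to 1, of the picture: columns of its width, rows of its height, amid what is visible of it).
- pinpoint(label, camera): "point" ([column, row] as shares, 0 to 1, of the picture: columns of its width, rows of its height: a listed point, or the origin of a listed thing).
The state is a dict: "clock": time; "joints": joint angles; "qvel": joint speeds; "tau": joint torques, N m; "tcp_pos": TCP position; "orientation": TCP orientation; "contact_force": force on the tool from outside, world axes, zero at the start; "moment": the same for the moment, N m; "grip_width": finger opening in m.
Only numpy, scipy, OpenCV 4.12 (cv2) and the standard library are available. Lean on these libraries where they do the work, as an engineer would, in place of code of your own. Each camera call takes 0.05 s, during which the arm holds its last target.

### The job

Get the pouring jig ready for a colleague to pour: push the aluminium mould along until it sits flat on the board, square and flush in the corner, touching both fences. Then, with the gripper, pull the spring-loaded funnel carriage (it has a square grip post) out until its pointer lines up with the brass index clip and keep holding it there; finish while still holding, as the spring draws it back when let go. Leave the bottles and the tub where they stand.

Things in the scene. Friction and masses are not known exactly. Their poses are not given: they have to be found in the camera images.
- jig: Fixed pouring jig; origin on the counter surface, z up; 'jig' mm below are in its frame. Plywood board 8 mm thick, x -120..250, y -135..135. Side fence, also the slide rail: aluminium, inner face y = +50, 40 mm wide, x -110..200, top z 54. Steel scale bar behind it: y 107..125, top z 56. Spring tube on the rail: x 139..245, up to z 86.
- corner (a point): Point on the board's top where the two fences' inner faces meet: jig x +70, y +50, z 8 mm. The aluminium back fence runs from here to -y: inner face x = +70 (looking to -x), 12 mm thick, y -100..50, top z 40. The side fence's inner face (y = +50) looks to -y. The mould belongs in this corner.
- mould: Loose aluminium block on the board, 100 (x) x 80 (y) x 40 mm, about 0.5 kg, with an open cavity 60 x 40, 28 mm deep, walls 20 mm thick, pale rim lining. Origin: centre of its underside. Starts some 10 to 50 mm off the fences, up to 12 degrees askew to the jig's axes. Seated, its +x face is on the back fence, its +y face on the side fence, its origin at jig x +20, y +10, z 8.
- carriage (a joint): Travel of the funnel carriage in m: 0 home at the far end, growing as it is pulled along jig -x, limit 0.115. The spring pulls it back with 3.6 N at 0, plus 0.6 N per 10 mm (8 to 9 N at the mark). Dark steel block 60 x 38 x 14 mm on the rail, z 56..70; an arm to -y carries a white funnel 44 mm wide, centre 60 mm from the post, z 59..87, clear above the mould.
- grip_post (a point): Point in the middle of the upright black square post on the carriage by which it is pulled: 18 x 18 mm, sides along the jig axes, top 14 mm above this point, carriage block's top 26 mm below it. The point is 96 mm above the counter; at home at jig x +95, y +70. At least 28 mm is free beside the post on both y sides.
- pointer (a point): Tip of the thin steel pointer (3 mm wide in x) on the carriage's +y side: 34.5 mm to +y of the post's axis, at the same jig x as the post, 62 mm above the counter.
- index_clip: The mark: fixed brass clip 22 x 24 mm across the scale bar, with an upright blade 4 mm thick in x, 22 mm long in y, up to 16 mm above the bar. Axes as the jig's; origin on the bar's top below the blade, 46 mm to +y of the post's line. The carriage is at the mark when pointer and blade have the same jig x: 65 to 90 mm of travel.
- bottle_a: Bystander: white bottle with a screw cap, 58 mm diameter, 150 mm tall; origin at the centre of its underside.
- bottle_b: Bystander: a second such bottle.
- tub: Bystander: white tub, 104 mm diameter, 110 mm tall; origin at the centre of its underside.

How it is judged:
On the way, in this order (a step that is already met when the one before it is completed fails the run):
1. the mould sits square and flush against both fences, the carriage still at home (x of mould in the frame of jig above 0.017 m and y of mould in the frame of jig above 0.007 m and z of mould in the frame of jig below 0.011 m and angle between the x axis of mould and the x axis of jig, either way round below 0.035 rad and value of joint carriage below 0.01 m), for 0.2 s.
2. the carriage is held by the fingers with its pointer at the index clip (x of pointer in the frame of index_clip between -0.005 and 0.005 m and contact force between the fingers and carriage above 2 N), for 0.3 s.
At the end, for the whole second after the job is handed in: The mould lies on the board within 3 mm of both fences and within 2 degrees of square; the carriage's pointer is within 5 mm of the index clip's blade, at rest, held out against the spring by the fingers alone (more than 2 N) (all of step 2 and x of mould in the frame of jig between 0.017 and 0.023 m and y of mould in the frame of jig between 0.007 and 0.013 m and z of mould in the frame of jig below 0.011 m and angle between the x axis of mould and the x axis of jig, either way round below 0.035 rad and velocity of joint carriage between -0.01 and 0.01 m/s and contact force between mould and carriage below 0.5 N); the arm keeps its last pose, push and grip.
It fails at once if a bottle or the tub is moved more than 20 mm (distance of any of bottle_a, bottle_b, tub from where it was at the start of the episode above 0.02 m).
It fails at once if a bottle or the tub is tipped (angle between any of bottle_a, bottle_b, tub's own z axis and vertical above 0.3 rad).
It also fails if it takes over 61 s, if anything falls off the work surface, if the arm or the gripper's body presses on something with over 40 N, if the wrist force passes 120 N, or if a joint passes its speed limit or range.

## Working session

There is one attempt and no reset: what is moved stays moved. The work goes in short steps, Python scripts to look and compute and a tool call to move; the robot and the scene stay as the last step left them, time stands still between calls to the robot, and variables do not carry over. Pictures are saved under pics/ and viewed, and the job is handed in when it is done.

Besides the shell and the picture viewer there is one more tool, called after "Request:" in YAML: its name, and indented under it one key for each argument. apply_moves: Moves the arm, as the interface text tells. Its arguments: {"type":"object","properties":{"commands":{"type":"array"},"force":{"type":"number"}},"required":["commands"]}

```bash
mkdir -p pics; python3 - <<'E'
from bench import r, grab_frame, search_frame, cut_out, pinpoint
import cv2, pickle
print(r.get_obs(), r.tcp_to_grasp)
for c in ["scene","top"]:
    f=grab_frame(c); cv2.imwrite(f"pics/{c}0.png",f["pixels"][:,:,::-1]); pickle.dump(f,open(f"{c}0.pkl","wb"))
    print(c,f["mtx"],f["position"],f["rotation"])
    for l in ["jig","corner","mould","grip_post","pointer","index_clip","bottle_a","tub"]:
        print(l,[([round(p["point"][0]*640,1),round(p["point"][1]*480,1)],round(p["confidence"],2)) for p in pinpoint(l,c)])
E
```

```text
{'clock': 0.0, 'joints': array([-1.3480907 ,  0.47779276,  0.02232685,  1.55643332, -0.01150381,
        1.10928215, -0.08309751]), 'qvel': array([ 0.00025334, -0.00066937, -0.00043354,  0.00079226, -0.00075498,
       -0.00122816,  0.00062139]), 'tau': array([-8.26632840e-04, -5.96467781e+01,  1.60731744e+00, -2.81208014e+01,
        1.23059523e-02,  9.28229594e-03,  2.78864547e-06]), 'tcp_pos': array([0.21906005, 0.63785456, 0.23033803]), 'orientation': array([ 0.25817657,  1.55533752, -0.26098209]), 'contact_force': array([-0.05880821, -0.11452604, -0.18770651]), 'moment': array([-0.01360977, -0.01769317, -0.00797537]), 'grip_width': 0.08518642009232562} 0.0187
scene [[452.47131854   0.         320.75896124]
 [  0.         452.47131854 241.01790279]
 [  0.           0.           1.        ]] [1.13125129 0.21314617 0.61757766] [-1.34637424 -2.16976992  0.93099403]
jig [([309.9, 240.0], 0.65), ([316.8, 269.3], 0.52)]
corner [([316.6, 266.2], 0.81)]
mould [([310.9, 225.8], 0.81), ([337.3, 265.6], 0.32)]
grip_post [([318.1, 243.4], 0.85), ([336.2, 266.9], 0.3)]
pointer [([337.0, 263.2], 0.83)]
index_clip [([359.7, 242.8], 0.57)]
bottle_a [([420.4, 296.0], 0.98), ([410.2, 342.0], 0.74)]
tub [([171.9, 213.8], 0.73)]
top [[527.28950182   0.         318.87711513]
 [  0.         527.28950182 230.10993795]
 [  0.           0.           1.        ]] [ 0.57426623 -0.00673012  0.9399199 ] [-2.13885315  2.19896988 -0.08504868]
jig []
corner [([346.2, 249.3], 0.63)]
mould [([387.0, 301.6], 0.89)]
grip_post [([338.5, 234.0], 0.94)]
pointer [([315.5, 235.2], 0.92)]
index_clip [([311.2, 278.4], 0.65)]
bottle_a [([235.2, 213.5], 0.95), ([239.9, 264.9], 0.61)]
tub [([537.0, 247.3], 0.79)]
```

View pics/scene0.png

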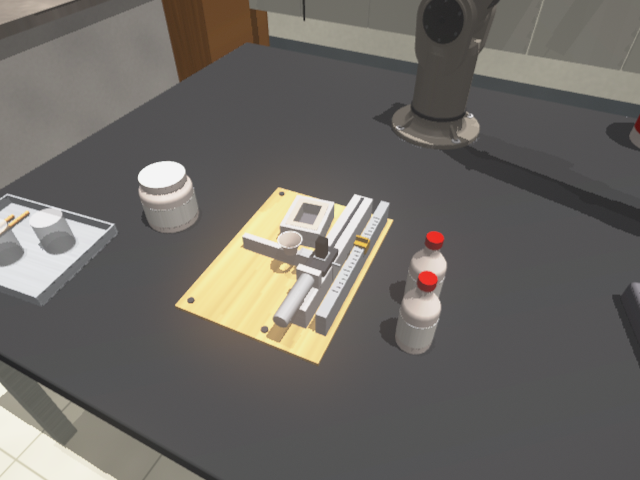

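View pics/top0.png

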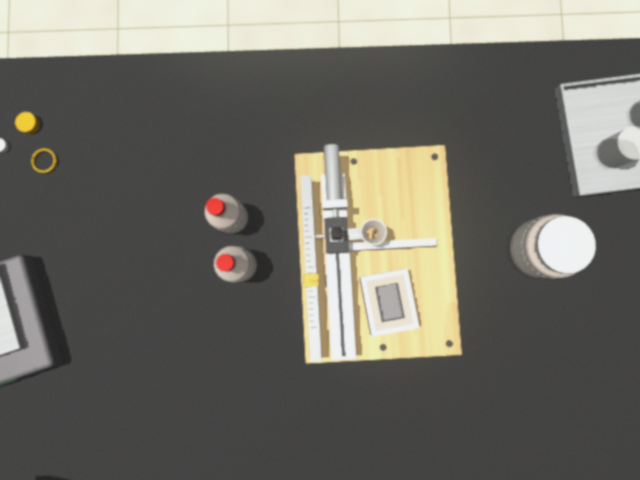

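```bash
cat > h.py <<'E'
import numpy as np, cv2, pickle
from scipy.spatial.transform import Rotation as R
from scipy.optimize import least_squares
def RR(f):
    a=np.array(f["rotation"]); return R.from_rotvec(a).as_matrix() if a.shape==(3,) else a
def proj(f,P):
    p=(np.atleast_2d(P)-f["position"])@RR(f); q=p@f["mtx"].T; return q[:,:2]/q[:,2:]
def ray(f,uv,z):
    uv=np.atleast_2d(uv).astype(float); d=np.c_[uv,np.ones(len(uv))]@np.linalg.inv(f["mtx"]).T@RR(f).T
    t=(z-f["position"][2])/d[:,2]; return f["position"]+d*t[:,None]
def j2w(j,P):
    P=np.atleast_2d(P).astype(float); c,s=np.cos(j[2]),np.sin(j[2])
    return np.c_[j[0]+c*P[:,0]-s*P[:,1], j[1]+s*P[:,0]+c*P[:,1], P[:,2]]
def w2j(j,P):
    P=np.atleast_2d(P).astype(float); c,s=np.cos(j[2]),np.sin(j[2]); dx,dy=P[:,0]-j[0],P[:,1]-j[1]
    return np.c_[c*dx+s*dy,-s*dx+c*dy,P[:,2]]
def boardcorners(f):
    hsv=cv2.cvtColor(f["pixels"],cv2.COLOR_RGB2HSV)
    m=cv2.inRange(hsv,(12,60,120),(32,255,255))
    n,l,st,_=cv2.connectedComponentsWithStats(m)
    # join parts in the middle of the picture
    m[:, :150]=0; m[:,500:]=0; m[:130]=0
    pts=np.argwhere(m)[:,::-1].astype(np.int32)
    return m,cv2.convexHull(pts)
E
python3 - <<'E'
from h import *
from bench import cut_out
for c in ["scene","top"]:
    f=pickle.load(open(c+"0.pkl","rb")); m,h=boardcorners(f)
    q=cv2.approxPolyDP(h,6,True)[:,0]; print(c,q.tolist())
    v=f["pixels"][:,:,::-1].copy(); cv2.polylines(v,[q.reshape(-1,1,2)],True,(0,0,255),1)
    o=cut_out("mould",c)
    for i,k in enumerate(o):
        print(k["confidence"],k["pixels"].sum()); 
        if i==0:
            np.save(f"mm_{c}0.npy",k["pixels"]); v[k["pixels"]]=(v[k["pixels"]]*.5+np.array([0,255,0])*.5).astype(np.uint8)
    x0,y0=(170,170) if c=="scene" else (280,130)
    cv2.imwrite(f"pics/{c}0c.png",cv2.resize(v[y0:y0+240,x0:x0+260],None,fx=2.4,fy=2.4))
E
```

```text
scene [[393, 220], [318, 364], [175, 306], [277, 187]]
0.78 1827
top [[460, 355], [305, 362], [294, 154], [445, 146]]
0.79 2914
```

View pics/scene0c.png

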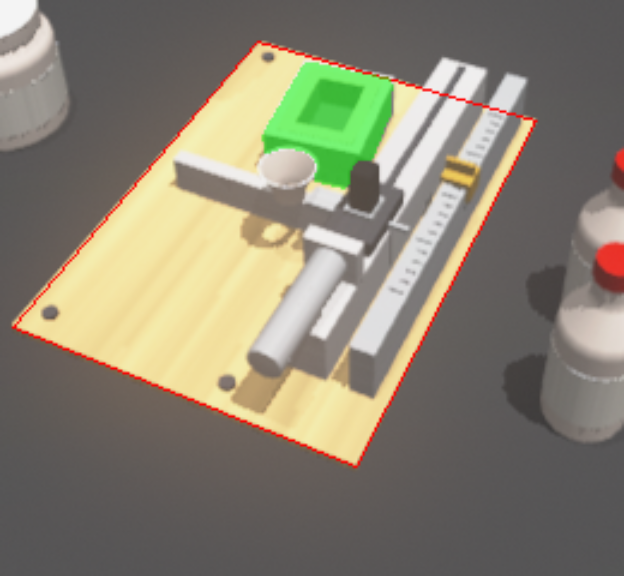

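View pics/top0c.png

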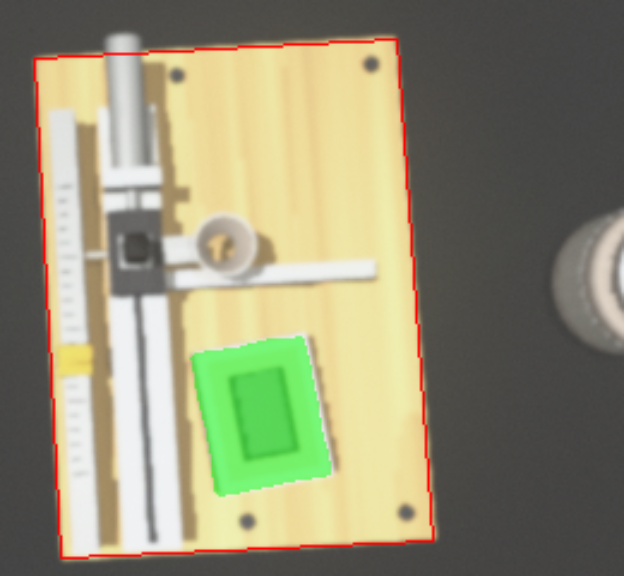

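```bash
cat >> h.py <<'E'
BC=np.array([[-.12,-.135,.008],[-.12,.135,.008],[.25,.135,.008],[.25,-.135,.008]])
def boxpoly(f,p):
    c=np.array([[x,y,z] for z in (.008,.048) for x in (-.05,.05) for y in (-.04,.04)])
    return cv2.convexHull(proj(f,j2w(p,c)).astype(np.float32))
def mfit(masks,fs,p0):
    from scipy.optimize import minimize
    S=8
    def cost(p):
        t=0
        for m,f in zip(masks,fs):
            im=np.zeros((480,640),np.uint8)
            big=np.zeros((480*4,640*4),np.uint8)
            cv2.fillPoly(big,[np.round((boxpoly(f,p)+.5)*4*16-8).astype(np.int32)],255,shift=4)
            a=cv2.resize(big,(640,480),interpolation=cv2.INTER_AREA)/255.
            t+=np.abs(a-m).sum()/m.sum()
        return t
    best=None
    for dy in (-.1,0,.1):
        s=np.array([[0,0,0],[.01,0,0],[0,.01,0],[0,0,.1]])+np.array(p0)+[0,0,dy]
        o=minimize(cost,s[0],method="Nelder-Mead",options=dict(initial_simplex=s,xatol=1e-5,fatol=1e-5))
        if best is None or o.fun<best.fun: best=o
    return best
E
python3 - <<'E'
from h import *
fs=[pickle.load(open(c+"0.pkl","rb")) for c in ("scene","top")]
obs=[np.array([[277,187],[393.5,220],[318,364.5],[175,306]],float),np.array([[460.5,355.5],[305.5,362.5],[294.5,154],[445.5,146]],float)]
def res(j,w=(1,1)): return np.concatenate([w[i]*(proj(fs[i],j2w(j,BC))-obs[i]).ravel() for i in (0,1)])
for w in ((1,1),(1,0),(0,1)):
    o=least_squares(res,[.55,0,.0],args=(w,)); print(w,o.x,np.abs(o.fun).max())
    if w==(1,1): j=o.x
np.save("jig.npy",j)
for n,P,uv in [("post",[.095,.07,.096],([318.1,243.4],[338.5,234])),("pointer",[.095,.1045,.062],([337,263.2],[315.5,235.2])),("corner",[.07,.05,.008],([316.6,266.2],[346.2,249.3]))]:
    for i in (0,1): print(n,proj(fs[i],j2w(j,P))[0].round(1),uv[i],(w2j(j,ray(fs[i],uv[i],P[2]))[0]*1e3).round(1))
for i,uv in enumerate([[359.7,242.8],[311.2,278.4]]): print("clip",(w2j(j,ray(fs[i],uv,.056))[0]*1e3).round(1))
for i,uv in enumerate([[310.9,225.8],[387,301.6]]): print("mould",(w2j(j,ray(fs[i],uv,.008))[0]*1e3).round(1))
ms=[np.load(f"mm_{c}0.npy") for c in ("scene","top")]
p0=[*ray(fs[1],[387,301.6],.008)[0,:2],j[2]]
for sel in ([0,1],[0],[1]):
    o=mfit([ms[i] for i in sel],[fs[i] for i in sel],p0); print(sel,o.fun,o.x,"jig",(w2j(j,[*o.x[:2],0])[0]*1e3).round(1),"rel deg",np.degrees(o.x[2]-j[2]))
    if len(sel)==2: np.save("mould.npy",o.x)
# bystanders
from bench import pinpoint
for l in ("bottle_a","tub"):
    for c,f in zip(("scene","top"),fs):
        for k in pinpoint(l,c): print(l,c,k["confidence"],ray(f,np.array(k["point"])*[640,480],0)[0].round(3))
E
```

```text
(1, 1) [ 0.55201721 -0.09686902  0.02820784] 1.6869253515504852
(1, 0) [ 0.55346637 -0.09510697  0.03269749] 0.9173510673360852
(0, 1) [ 0.55143899 -0.09818073  0.02374463] 0.557775177100325
post [321.  245.2] [318.1, 243.4] [93.1 63.9 96. ]
post [335.7 233.4] [338.5, 234] [93.8 65.6 96. ]
pointer [339.4 265.7] [337, 263.2] [91.5 98.5 62. ]
pointer [314.7 236.3] [315.5, 235.2] [ 96.8 103.1  62. ]
corner [316.6 267.9] [316.6, 266.2] [66.2 48.3  8. ]
corner [346.9 251.1] [346.2, 249.3] [73.2 51.1  8. ]
clip [ 22.2 113.5  56. ]
clip [ 25.4 114.3  56. ]
mould [-31.2 -10.    8. ]
mould [-22.3 -14.7   8. ]
[0, 1] 0.2319084410008688 [ 0.53075469 -0.11076573  0.15865423] jig [-21.6 -13.3   0. ] rel deg 7.474027181237017
[0] 0.19477768118741748 [ 0.53124154 -0.11075761  0.17098353] jig [-21.2 -13.3   0. ] rel deg 8.180444359253231
[1] 0.03299554550715276 [ 0.53085611 -0.11061606  0.15379008] jig [-21.5 -13.1   0. ] rel deg 7.195332108661089
bottle_a scene 0.98 [0.593 0.146 0.   ]
bottle_a scene 0.74 [0.693 0.16  0.   ]
bottle_a top 0.95 [0.694 0.153 0.   ]
bottle_a top 0.61 [0.602 0.146 0.   ]
tub scene 0.73 [ 0.61  -0.393  0.   ]
tub top 0.79 [ 0.618 -0.383  0.   ]
```

```bash
cat >> h.py <<'E'
def Rdown(j,flip=1):  # tool x down, tool y along flip*jig y
    c,s=np.cos(j[2]),np.sin(j[2]); x=np.array([0,0,-1.]); y=flip*np.array([-s,c,0]); return np.c_[x,y,np.cross(x,y)]
def row(o,p,Rt):
    R0=R.from_rotvec(o["orientation"]); return np.r_[R0.inv().apply(np.array(p)-o["tcp_pos"])*1e3,(R0.inv()*R.from_matrix(Rt)).as_rotvec()].round(3)
E
python3 - <<'E'
from h import *
from bench import r
o=r.get_obs(); j=np.load("jig.npy"); print(o["tcp_pos"],R.from_rotvec(o["orientation"]).as_matrix().round(3))
for fl in (1,-1):
    Rt=Rdown(j,fl)
    for p in ([.42,.42,.23],[.5,.2,.23],j2w(j,[-.115,-.013,.23])[0],j2w(j,[-.115,-.013,.016])[0]): print(fl,p,row(o,p,Rt))
E
```

```text
[0.21922326 0.63842912 0.23130841] [[-0.     0.325  0.946]
 [ 0.     0.946 -0.325]
 [-1.    -0.    -0.   ]]
1 [0.42, 0.42, 0.23] [   1.302 -141.373  260.838   -0.359   -0.      -0.   ]
1 [0.5, 0.2, 0.23] [ 1.29900e+00 -3.23460e+02  4.07957e+02 -3.59000e-01 -0.00000e+00
 -0.00000e+00]
1 [ 0.43742961 -0.11310732  0.23      ] [ 1.29800e+00 -6.39914e+02  4.50478e+02 -3.59000e-01 -0.00000e+00
 -0.00000e+00]
1 [ 0.43742961 -0.11310732  0.016     ] [ 2.15298e+02 -6.39914e+02  4.50484e+02 -3.59000e-01 -0.00000e+00
 -0.00000e+00]
-1 [0.42, 0.42, 0.23] [   1.302 -141.373  260.838    2.783   -0.       0.   ]
-1 [0.5, 0.2, 0.23] [   1.299 -323.46   407.957    2.783   -0.       0.   ]
-1 [ 0.43742961 -0.11310732  0.23      ] [   1.298 -639.914  450.478    2.783   -0.       0.   ]
-1 [ 0.43742961 -0.11310732  0.016     ] [ 215.298 -639.914  450.484    2.783   -0.       0.   ]
```

Request:
apply_moves:
  commands:
    - [40,0,-70,130,-0.1,0,0]
    - [40,0,-70,130,-0.1,0,0]
    - [40,0,-70,130,-0.1,0,0]
    - [40,0,-141,261,-0.36,0,0]
    - [40,0,-141,261,-0.36,0,0]
    - [40,0,-141,261,-0.36,0,0]
    - [40,0,-141,261,-0.36,0,0]
    - [40,0,-323,408,-0.36,0,0]
    - [40,0,-323,408,-0.36,0,0]
    - [40,0,-323,408,-0.36,0,0]
    - [40,0,-323,408,-0.36,0,0]
    - [40,0,-323,408,-0.36,0,0]
    - [40,0,-323,408,-0.36,0,0]
    - [40,0,-500,440,-0.36,0,0]
    - [40,0,-500,440,-0.36,0,0]
    - [40,0,-500,440,-0.36,0,0]
    - [40,0,-500,440,-0.36,0,0]
    - [40,0,-500,440,-0.36,0,0]
    - [40,0,-500,440,-0.36,0,0]
  force: 40

```text
clock: 3.1
tcp_pos: [0.4731, 0.0231, 0.2316]
orientation: [-0.022, 1.57, 0.023]
contact_force: [0.3, -0.4, 0.6]
grip_width: 0.0402
```

```bash
python3 - <<'E'
from h import *
from bench import r
o=r.get_obs(); j=np.load("jig.npy"); print(o)
Rt=Rdown(j)
for z in (.23,.06,.016): print(row(o,j2w(j,[-.115,-.013,z])[0],Rt))
E
```

```text
{'clock': 3.1, 'joints': array([-0.38589156,  0.13913017,  0.22760429,  2.03352935, -0.03858086,
        0.97203527,  1.46035521]), 'qvel': array([-0.02149284,  0.01392823, -0.02837762, -0.01153408, -0.00218659,
       -0.00254961,  0.00063616]), 'tau': array([  1.53893206, -34.74908352,   2.46371873, -25.50828516,
         0.17058883,   0.06158216,   0.05797452]), 'tcp_pos': array([0.47313899, 0.02306032, 0.23158318]), 'orientation': array([-0.0216484 ,  1.56998584,  0.02271262]), 'contact_force': array([ 0.32066036, -0.4461226 ,  0.59201271]), 'moment': array([ 0.08405323, -0.00397027,  0.01890998]), 'grip_width': 0.04017017214531079}
[ 1.46500e+00 -1.35106e+02 -3.95420e+01  0.00000e+00  1.00000e-03
 -1.00000e-03]
[ 1.71465e+02 -1.35219e+02 -3.96620e+01  0.00000e+00  1.00000e-03
 -1.00000e-03]
[ 2.15465e+02 -1.35249e+02 -3.96930e+01  0.00000e+00  1.00000e-03
 -1.00000e-03]
```

Request:
apply_moves:
  commands:
    - [40,0,-45,-13,0,0,0]
    - [40,0,-90,-26,0,0,0]
    - [40,0,-135,-39,0,0,0]
    - [40,0,-135,-39,0,0,0]
    - [40,50,-135,-39,0,0,0]
    - [40,100,-135,-39,0,0,0]
    - [40,140,-135,-39,0,0,0]
    - [40,170,-135,-39,0,0,0]
    - [40,200,-135,-39,0,0,0]
    - [40,215,-135,-39,0,0,0]
    - [40,215,-135,-39,0,0,0]
    - [40,215,-135,-39,0,0,0]

```text
clock: 4.3
tcp_pos: [0.4387, -0.1121, 0.0163]
orientation: [-0.024, 1.571, 0.025]
contact_force: [0.6, 0.4, 0.2]
grip_width: 0.0401
```

```bash
cat >> h.py <<'E'
def snap(n,x0=170,y0=170,x1=280,y1=130):
    from bench import grab_frame
    fs=[]
    vs=[]
    for c,(x,y) in (("scene",(x0,y0)),("top",(x1,y1))):
        f=grab_frame(c); pickle.dump(f,open(f"{c}{n}.pkl","wb")); fs.append(f)
        vs.append(cv2.resize(f["pixels"][y:y+240,x:x+220,::-1],None,fx=1.8,fy=1.8,interpolation=cv2.INTER_CUBIC))
    cv2.imwrite(f"pics/s{n}.png",np.hstack(vs)); return fs
E
python3 - <<'E'
from h import *
from bench import r
o=r.get_obs(); j=np.load("jig.npy"); print(o["clock"],o["contact_force"],(w2j(j,o["tcp_pos"])*1e3).round(1)); snap(1)
E
```

```text
4.3 [0.57607471 0.41073567 0.22417462] [[-113.7  -12.    16.3]]
```

View pics/s1.png

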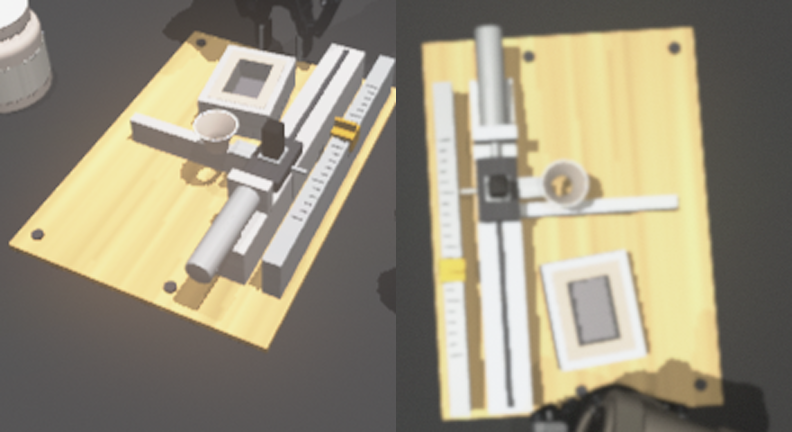

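Request:
apply_moves:
  commands:
    - [40,0,0,8,0,0,0]
    - [40,0,0,16,0,0,0]
    - [40,0,0,21,0,0,0]
    - [40,0,0,25,0,0,0]
    - [40,0,0,28,0,0,0]
    - [40,0,0,31,0,0,0]
    - [40,0,0,34,0,0,0]
    - [40,0,0,37,0,0,0]
    - [40,0,0,40,0,0,0]
    - [40,0,0,43,0,0,0]
    - [40,0,0,46,0,0,0]
    - [40,0,0,49,0,0,0]
    - [40,0,0,52,0,0,0]
    - [40,0,0,55,0,0,0]
    - [40,0,0,58,0,0,0]
    - [40,0,0,61,0,0,0]
    - [40,0,0,64,0,0,0]
    - [40,0,0,64,0,0,0]

```text
clock: 6.2
tcp_pos: [0.5028, -0.1117, 0.0164]
orientation: [-0.023, 1.569, 0.023]
contact_force: [-0.8, -0.4, -1.2]
grip_width: 0.0397
```

```bash
python3 - <<'E'
from h import *
from bench import r
o=r.get_obs(); j=np.load("jig.npy"); print(o["clock"],o["contact_force"],(w2j(j,o["tcp_pos"])*1e3).round(1)); snap(2)
E
```

```text
6.2 [-0.79189647 -0.41554198 -1.19531707] [[-49.6 -13.4  16.4]]
```

View pics/s2.png

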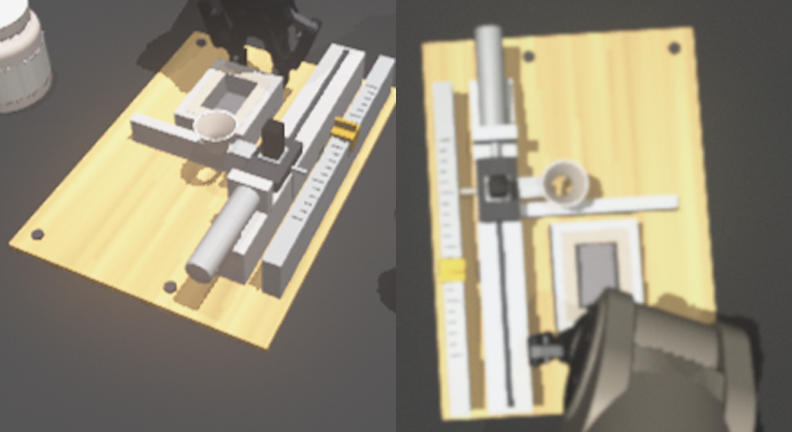

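Request:
apply_moves:
  commands:
    - [40,0,0,2,0,0,0]
    - [40,0,0,4,0,0,0]
    - [40,0,0,6,0,0,0]
    - [40,0,0,7,0,0,0]
    - [40,0,0,8,0,0,0]
    - [40,0,0,8,0,0,0]

```text
clock: 6.9
tcp_pos: [0.5096, -0.1115, 0.0163]
orientation: [-0.023, 1.571, 0.023]
contact_force: [-3.8, -1.2, 1.8]
grip_width: 0.0401
```

Request:
apply_moves:
  commands:
    - [40,0,0,1,0,0,0]
    - [40,0,0,2,0,0,0]
    - [40,0,0,2,0,0,0]

```text
clock: 7.2
tcp_pos: [0.5118, -0.1113, 0.0162]
orientation: [-0.023, 1.571, 0.023]
contact_force: [-4.1, -0.7, 1.8]
grip_width: 0.04
```

```bash
python3 - <<'E'
from h import *
from bench import r
o=r.get_obs(); j=np.load("jig.npy"); print(o["clock"],o["contact_force"],(w2j(j,o["tcp_pos"])*1e3).round(1)); snap(3)
E
```

```text
7.2 [-4.14940527 -0.70817243  1.84306348] [[-40.6 -13.3  16.2]]
```

View pics/s3.png

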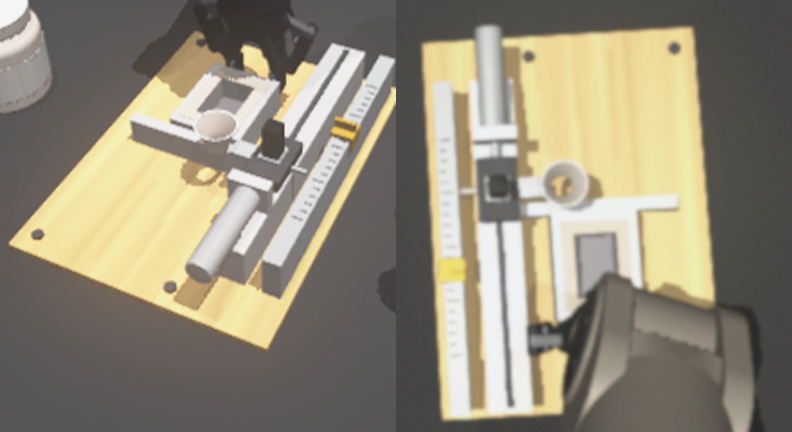

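Request:
apply_moves:
  commands:
    - [40,0,0,1,0,0,0]
    - [40,0,0,2,0,0,0]
    - [40,0,0,2,0,0,0]

```text
clock: 7.6
tcp_pos: [0.5117, -0.1113, 0.016]
orientation: [-0.022, 1.575, 0.023]
contact_force: [-9.5, 0.3, 6.2]
grip_width: 0.0399
```

Request:
apply_moves:
  commands:
    - [40,0,0,1,0,0,0]
    - [40,0,0,2,0,0,0]
    - [40,0,0,2,0,0,0]

```text
clock: 7.9
tcp_pos: [0.5117, -0.1113, 0.0157]
orientation: [-0.022, 1.578, 0.023]
contact_force: [-13.6, -1.2, 9.4]
grip_width: 0.0403
```

Request:
apply_moves:
  commands:
    - [40,0,0,-15,0,0,0]
    - [40,0,0,-35,0,0,0]
    - [40,-10,0,-37,0,0,0]
    - [0,-50,0,-37,0,0,0]
    - [0,-80,0,-37,0,0,0]
    - [0,-80,-30,0,0,0,0]
    - [0,-80,-60,30,0,0,0]
    - [0,-80,-82,58,0,0,0]
    - [0,-80,-82,58,0,0,0]
    - [0,-80,-82,58,0,0,0]

```text
clock: 8.9
tcp_pos: [0.5779, -0.1918, 0.097]
orientation: [-0.023, 1.568, 0.022]
contact_force: [-1.2, 0.8, -0.6]
grip_width: 0.0002
```

```bash
python3 - <<'E'
from h import *
from bench import r
o=r.get_obs(); j=np.load("jig.npy"); print(o["clock"],o["contact_force"],(w2j(j,o["tcp_pos"])*1e3).round(1)); snap(4)
print(row(o,j2w(j,[.02,-.092,.016])[0],Rdown(j)))
E
```

```text
8.9 [-1.17673399  0.83216609 -0.57492781] [[ 23.2 -95.6  97. ]]
[ 8.1019e+01  3.7050e+00 -3.3850e+00  1.0000e-03  2.0000e-03  1.0000e-03]
```

View pics/s4.png

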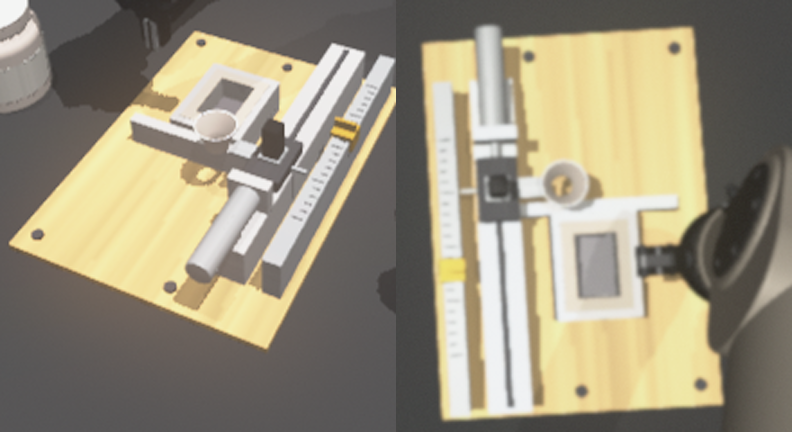

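Request:
apply_moves:
  commands:
    - [0,40,0,-3,0,0,0]
    - [0,70,0,-3,0,0,0]
    - [0,80,0,-3,0,0,0]
    - [0,80,0,-3,0,0,0]
    - [0,80,10,-3,0,0,0]
    - [0,80,20,-3,0,0,0]
    - [0,80,24,-3,0,0,0]
    - [0,80,27,-3,0,0,0]
    - [0,80,30,-3,0,0,0]
    - [0,80,33,-3,0,0,0]
    - [0,80,36,-3,0,0,0]
    - [0,80,39,-3,0,0,0]
    - [0,80,42,-3,0,0,0]
    - [0,80,44,-3,0,0,0]
    - [0,80,45,-3,0,0,0]
    - [0,80,45,-3,0,0,0]

```text
clock: 10.6
tcp_pos: [0.573, -0.1483, 0.0175]
orientation: [-0.024, 1.568, 0.02]
contact_force: [0.8, -5.2, 4.2]
grip_width: -0.0
```

```bash
python3 - <<'E'
from h import *
from bench import r
o=r.get_obs(); j=np.load("jig.npy"); print(o["clock"],o["contact_force"],(w2j(j,o["tcp_pos"])*1e3).round(1)); snap(5)
E
```

```text
10.6 [ 0.82191546 -5.17490239  4.17086197] [[ 19.5 -52.   17.5]]
```

View pics/s5.png

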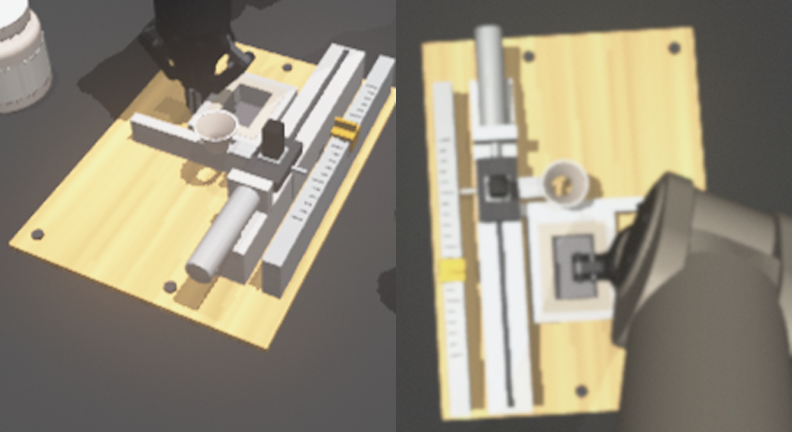

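Request:
apply_moves:
  commands:
    - [0,0,1,0,0,0,0]
    - [0,0,2,0,0,0,0]
    - [0,0,3,0,0,0,0]
    - [0,0,4,0,0,0,0]
    - [0,0,5,0,0,0,0]
    - [0,0,5,0,0,0,0]

```text
clock: 11.3
tcp_pos: [0.5727, -0.1432, 0.0174]
orientation: [-0.023, 1.568, 0.02]
contact_force: [1.5, -5.0, 4.1]
grip_width: 0.0
```

Request:
apply_moves:
  commands:
    - [0,0,1,0,0,0,0]
    - [0,0,2,0,0,0,0]
    - [0,0,2,0,0,0,0]

```text
clock: 11.6
tcp_pos: [0.5726, -0.1411, 0.0173]
orientation: [-0.023, 1.568, 0.021]
contact_force: [0.9, -5.7, 3.3]
grip_width: -0.0003
```

Request:
apply_moves:
  commands:
    - [0,0,1,0,0,0,0]
    - [0,0,2,0,0,0,0]
    - [0,0,2,0,0,0,0]

```text
clock: 11.9
tcp_pos: [0.5729, -0.1406, 0.0174]
orientation: [-0.024, 1.567, 0.018]
contact_force: [1.3, -8.7, 2.3]
grip_width: 0.0001
```

Request:
apply_moves:
  commands:
    - [0,0,1,0,0,0,0]
    - [0,0,2,0,0,0,0]
    - [0,0,2,0,0,0,0]

```text
clock: 12.2
tcp_pos: [0.5729, -0.1406, 0.0174]
orientation: [-0.025, 1.566, 0.016]
contact_force: [2.4, -12.9, -0.5]
grip_width: -0.0002
```

```bash
python3 - <<'E'
from h import *
from bench import r
o=r.get_obs(); j=np.load("jig.npy"); print(o["clock"],o["contact_force"],(w2j(j,o["tcp_pos"])*1e3).round(1)); snap(6)
E
```

```text
12.2 [  2.38055404 -12.93076836  -0.53284915] [[ 19.7 -44.3  17.4]]
```

View pics/s6.png

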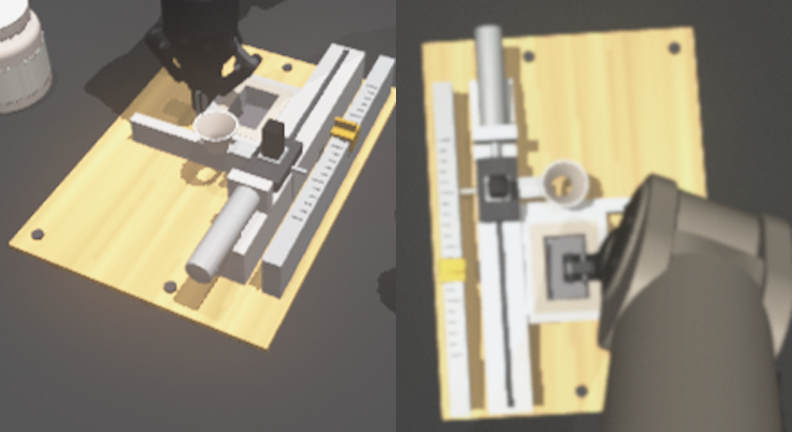

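Request:
apply_moves:
  commands:
    - [0,0,-12,0,0,0,0]
    - [0,0,-30,0,0,0,0]
    - [0,0,-40,0,0,0,0]
    - [0,-40,-50,0,0,0,0]
    - [0,-90,-60,0,0,0,0]
    - [36,-140,-65,0,0,0,0]
    - [36,-160,-65,0,0,0,0]
    - [36,-160,-65,0,0,0,0]

```text
clock: 13.1
tcp_pos: [0.5757, -0.2011, 0.1803]
orientation: [-0.023, 1.564, 0.022]
contact_force: [0.6, 0.6, 0.2]
grip_width: 0.0363
```

```bash
python3 - <<'E'
from h import *
from bench import r,cut_out,pinpoint
o=r.get_obs(); j=np.load("jig.npy"); print(o["clock"],o["contact_force"],(w2j(j,o["tcp_pos"])*1e3).round(1)); fs=snap(7)
ms=[cut_out("mould",c)[0]["pixels"] for c in ("scene","top")]
s=j2w(j,[.02,.01,0])[0]; o2=mfit(ms[1:],fs[1:],[*s[:2],j[2]]); print(o2.fun,(w2j(j,[*o2.x[:2],0])[0]*1e3).round(1),np.degrees(o2.x[2]-j[2]))
for l,z in (("grip_post",.096),("pointer",.062),("index_clip",.056),("corner",.008)):
  for c,f in zip(("scene","top"),fs):
    for k in pinpoint(l,c)[:1]: print(l,c,round(k["confidence"],2),(w2j(j,ray(f,np.array(k["point"])*[640,480],z))*1e3).round(1))
f=fs[1]; cv2.imwrite("pics/z7.png",cv2.resize(f["pixels"][170:330,290:450,::-1],None,fx=4,fy=4,interpolation=cv2.INTER_CUBIC)[:600])
print(row(o,j2w(j,[.095,.07,.18])[0],Rdown(j)))
E
```

```text
13.1 [0.57726701 0.59698046 0.24022299] [[  20.7 -104.9  180.3]]
0.03604384963862088 [19.9  8.4  0. ] 0.14186171995203467
grip_post scene 0.79 [[94.4 71.1 96. ]]
grip_post top 0.59 [[97.  66.6 96. ]]
pointer scene 0.87 [[101.  101.3  62. ]]
pointer top 0.64 [[95.7 98.8 62. ]]
index_clip scene 0.7 [[ 26.7 116.8  56. ]]
index_clip top 0.72 [[ 23.1 117.2  56. ]]
corner scene 0.59 [[65.3 52.   8. ]]
corner top 0.73 [[65.3 53.3  8. ]]
[7.14000e-01 1.74809e+02 7.44220e+01 1.00000e-03 7.00000e-03 1.00000e-03]
```

View pics/z7.png

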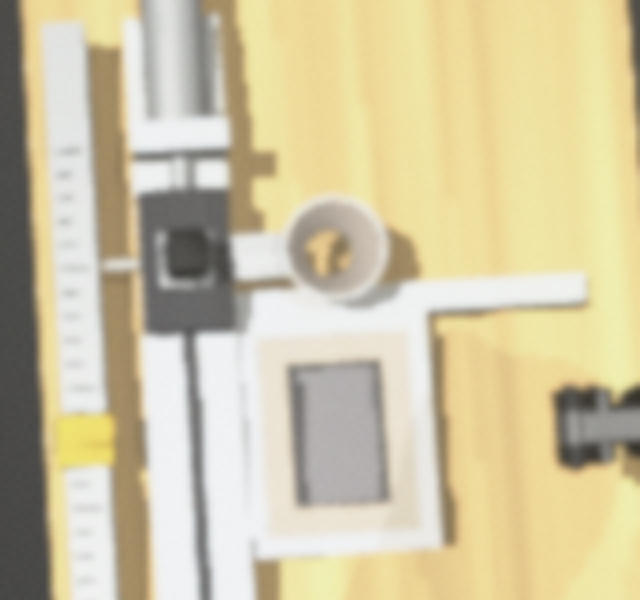

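View pics/s7.png

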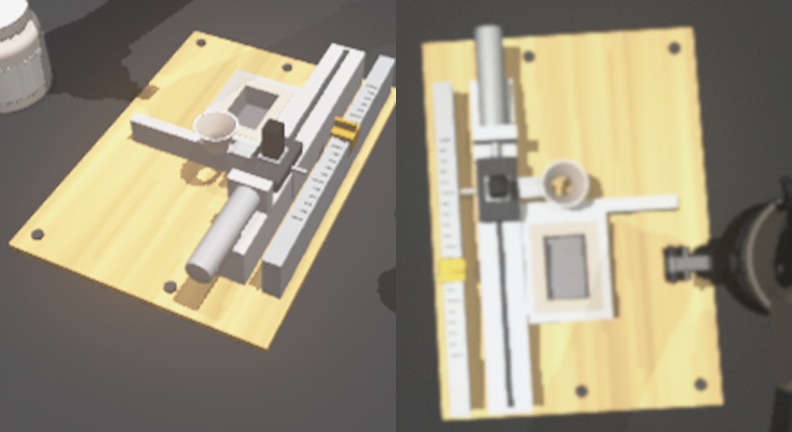

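Request:
apply_moves:
  commands:
    - [36,0,45,15,0,0,0]
    - [36,0,90,35,0,0,0]
    - [36,0,135,55,0,0,0]
    - [36,0,175,74,0,0.007,0]
    - [36,0,175,74,0,0.007,0]
    - [36,0,175,74,0,0.007,0]
    - [36,40,175,74,0,0.007,0]
    - [36,50,175,74,0,0.007,0]
    - [36,50,175,74,0,0.007,0]
  force: 80

```text
clock: 14.6
tcp_pos: [0.6403, -0.025, 0.1245]
orientation: [-0.022, 1.582, 0.021]
contact_force: [0.9, -0.0, 0.6]
grip_width: 0.0359
```

```bash
python3 - <<'E'
from h import *
from bench import r
o=r.get_obs(); j=np.load("jig.npy"); print(o["clock"],o["contact_force"],(w2j(j,o["tcp_pos"])*1e3).round(1)); snap(8)
print(row(o,j2w(j,[.095,.07,.0773])[0],Rdown(j)))
f=pickle.load(open("top7.pkl","rb")); h=cv2.cvtColor(f["pixels"],cv2.COLOR_RGB2HSV); m=cv2.inRange(h,(20,170,120),(32,255,255)); m[:255]=0;m[310:]=0;m[:,:295]=0;m[:,325:]=0
p=np.argwhere(m)[:,::-1]; print(len(p),p.mean(0),p.min(0),p.max(0),(w2j(j,ray(f,p.mean(0),.060))*1e3).round(1))
for c,x,y in (("top",290,260),("scene",340,225)):
  f=pickle.load(open(c+"7.pkl","rb")); cv2.imwrite(f"pics/clip{c}.png",cv2.resize(f["pixels"][y:y+40,x:x+40,::-1],None,fx=10,fy=10,interpolation=cv2.INTER_NEAREST))
cv2.imwrite("pics/clip.png",np.hstack([cv2.imread("pics/cliptop.png"),cv2.imread("pics/clipscene.png")]))
E
```

```text
14.6 [ 0.94199409 -0.00134135  0.55299607] [[ 90.3  69.4 124.5]]
[ 4.7161e+01  6.8300e-01  5.2540e+00 -1.0000e-03 -1.2000e-02  1.0000e-03]<stdin>:6: RuntimeWarning: Mean of empty slice.
  ret = um.true_divide(
Traceback (most recent call last):
ValueError: zero-size array to reduction operation minimum which has no identity
```

View pics/s8.png

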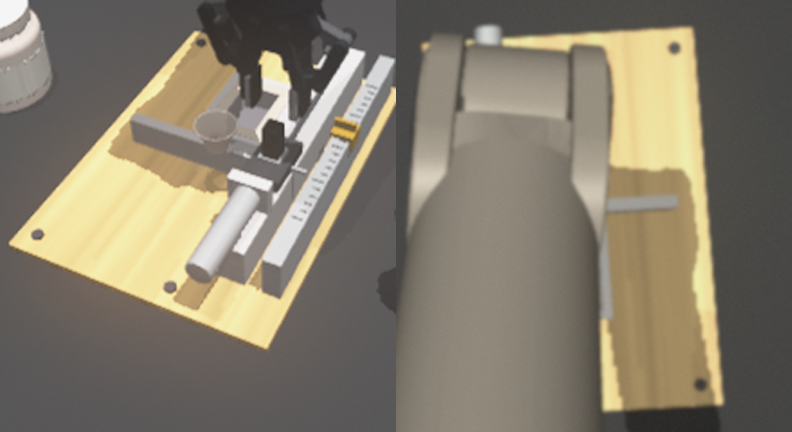

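Request:
apply_moves:
  commands:
    - [36,0,0.7,5,0,-0.012,0]
    - [36,0,0.7,5,0,-0.012,0]
    - [36,20,0.7,5,0,-0.012,0]
    - [36,40,0.7,5,0,-0.012,0]
    - [36,47,0.7,5,0,-0.012,0]
    - [36,47,0.7,5,0,-0.012,0]
    - [36,47,0.7,5,0,-0.012,0]

```text
clock: 15.4
tcp_pos: [0.6477, -0.0227, 0.0802]
orientation: [-0.023, 1.564, 0.023]
contact_force: [0.7, -0.8, 0.3]
grip_width: 0.0359
```

```bash
python3 - <<'E'
from h import *
from bench import r
o=r.get_obs(); j=np.load("jig.npy"); print(o["clock"],o["contact_force"],(w2j(j,o["tcp_pos"])*1e3).round(1)); fs=snap(9)
f=pickle.load(open("top7.pkl","rb")); g=pickle.load(open("scene7.pkl","rb"))
a=[cv2.resize(f["pixels"][220:300,290:350,::-1],None,fx=6,fy=6,interpolation=cv2.INTER_NEAREST),cv2.resize(g["pixels"][225:285,320:380,::-1],None,fx=7,fy=7,interpolation=cv2.INTER_NEAREST)]
a[1]=cv2.copyMakeBorder(a[1],0,60,0,0,cv2.BORDER_CONSTANT); cv2.imwrite("pics/clip.png",np.hstack(a))
E
```

```text
15.4 [ 0.69021784 -0.77161572  0.27314075] [[97.7 71.4 80.2]]
```

View pics/s9.png

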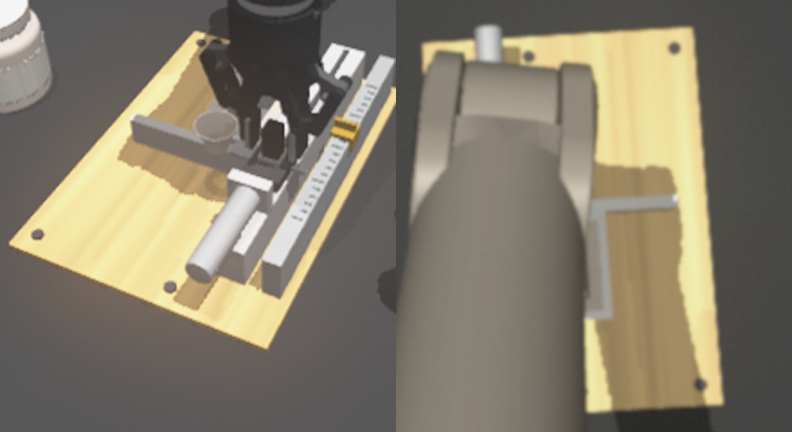

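View pics/clip.png

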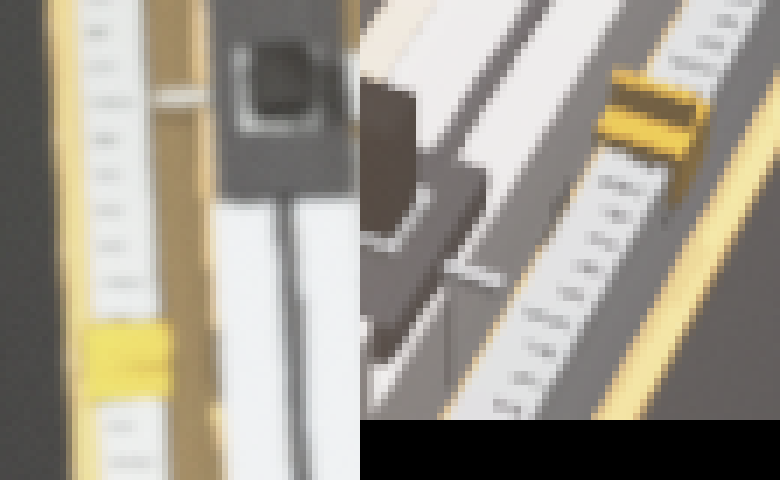

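Request:
apply_moves:
  commands:
    - [36,2,0,-1,0,0,0]
    - [14,2,0,-1,0,0,0]
    - [14,2,0,-1,0,0,0]
    - [14,2,0,-1,0,0,0]
    - [14,2,0,-1,0,0,0]
    - [14,2,0,-1,0,0,0]
  force: 80

```text
clock: 16.1
tcp_pos: [0.6461, -0.0244, 0.0778]
orientation: [-0.023, 1.565, 0.021]
contact_force: [-1.7, -5.0, 4.4]
grip_width: 0.0168
```

```bash
python3 - <<'E'
from h import *
from bench import r
o=r.get_obs(); j=np.load("jig.npy"); print(o["clock"],o["contact_force"],(w2j(j,o["tcp_pos"])*1e3).round(1),o["grip_width"])
f=pickle.load(open("top7.pkl","rb")); g=pickle.load(open("scene7.pkl","rb"))
for z in (.056,.06,.064): print("clip top",z,(w2j(j,ray(f,[311.7-.5,280.2-.5],z))*1e3).round(1))
print("ptr top",(w2j(j,ray(f,[[314.5,236],[319.5,235.8]],.062))*1e3).round(1))
# scene: pointer tip (505,280)/7 ; blade top edges
s=lambda u,v:[320+(u-360)/7-.5,225+v/7-.5]
print("ptr scene",(w2j(j,ray(g,[s(502,280),s(450,267)],.062))*1e3).round(1))
print("blade top near edge",(w2j(j,ray(g,[s(598,138),s(600,118),s(690,155),s(700,135)],.072))*1e3).round(1))
j2=[0.55346637,-0.09510697,0.03269749]
# predicted clip rendering for blade at x=c
for c in (.022,.024,.026):
  B=np.array([[c+dx,.116+dy,z] for z in (.056,.072) for dx in (-.002,.002) for dy in (-.011,.011)])
  q=proj(g,j2w(j2,B)); print(c,((q+.5-[320,225])*7+[360,0]).round(0).tolist())
E
```

```text
16.1 [-1.74279408 -5.04390807  4.36219001] [[96.1 69.8 77.8]] 0.01683151709407584
clip top 0.056 [[ 23.3 114.4  56. ]]
clip top 0.06 [[ 23.3 114.3  60. ]]
clip top 0.064 [[ 23.3 114.2  64. ]]
ptr top [[ 95.5 104.8  62. ]
 [ 95.4  96.4  62. ]]
ptr scene [[ 92.3 104.   62. ]
 [ 93.6  90.8  62. ]]
blade top near edge [[ 46.2 110.1  72. ]
 [ 39.3 107.9  72. ]
 [ 42.3 133.   72. ]
 [ 34.5 132.8  72. ]]
0.022 [[619.0, 118.0], [699.0, 142.0], [613.0, 127.0], [694.0, 152.0], [623.0, 72.0], [704.0, 97.0], [617.0, 82.0], [699.0, 106.0]]
0.024 [[616.0, 123.0], [697.0, 147.0], [610.0, 132.0], [691.0, 157.0], [620.0, 77.0], [701.0, 102.0], [614.0, 87.0], [696.0, 111.0]]
0.026 [[613.0, 127.0], [694.0, 152.0], [608.0, 137.0], [688.0, 162.0], [617.0, 82.0], [699.0, 106.0], [611.0, 91.0], [693.0, 116.0]]
```

Request:
apply_moves:
  commands:
    - [14,0,0,-4,0,0,0]
    - [14,0,0,-9,0,0,0]
    - [14,0,0,-15,0,0,0]
    - [14,0,0,-21,0,0,0]
    - [14,0,0,-27,0,0,0]
    - [14,0,0,-33,0,0,0]
    - [14,0,0,-39,0,0,0]
    - [14,0,0,-45,0,0,0]
    - [14,0,0,-51,0,0,0]
    - [14,0,0,-57,0,0,0]
    - [14,0,0,-62,0,0,0]
    - [14,0,0,-66,0,0,0]
    - [14,0,0,-69,0,0,0]
    - [14,0,0,-71,0,0,0]
    - [14,0,0,-72,0,0,0]
    - [14,0,0,-72,0,0,0]
    - [14,0,0,-72,0,0,0]

```text
clock: 17.8
tcp_pos: [0.5773, -0.0265, 0.0779]
orientation: [-0.024, 1.559, 0.02]
contact_force: [7.4, -6.5, -1.8]
grip_width: 0.017
```

```bash
python3 - <<'E'
from h import *
from bench import r,pinpoint
o=r.get_obs(); j=np.load("jig.npy"); print(o["clock"],o["contact_force"],(w2j(j,o["tcp_pos"])*1e3).round(1),o["grip_width"])
fs=snap(10); g=fs[0]
for l,z in (("pointer",.062),("index_clip",.056),("grip_post",.096)):
    for k in pinpoint(l,"scene")[:2]: print(l,round(k["confidence"],2),np.array(k["point"])*[640,480],(w2j(j,ray(g,np.array(k["point"])*[640,480],z))*1e3).round(1))
cv2.imwrite("pics/z10.png",cv2.resize(g["pixels"][205:265,310:390,::-1],None,fx=9,fy=9,interpolation=cv2.INTER_NEAREST))
E
```

```text
17.8 [ 7.41112826 -6.4815876  -1.84530643] [[27.3 69.7 77.9]] 0.017028044094838532
pointer 0.58 [351.68 240.72] [[ 29.3 100.4  62. ]]
pointer 0.46 [313.216 242.688] [[62.8 40.2 62. ]]
index_clip 0.45 [358.016 242.88 ] [[ 23.7 110.8  56. ]]
grip_post 0.79 [335.872 219.984] [[25.7 67.1 96. ]]
```

View pics/s10.png

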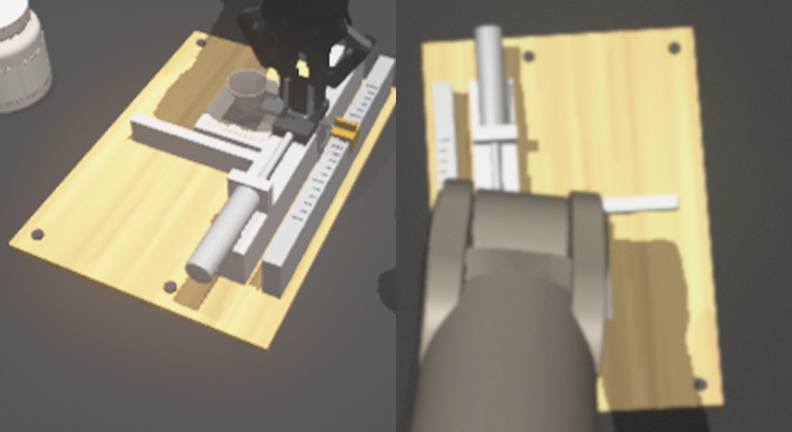

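View pics/z10.png

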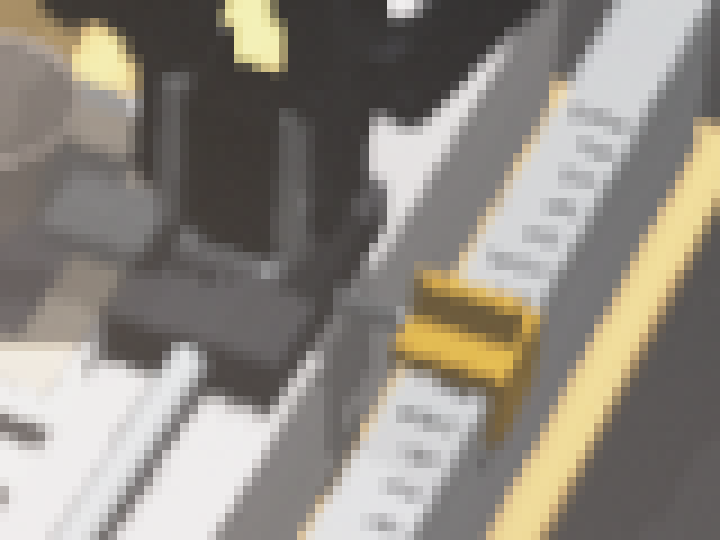

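```bash
python3 - <<'E'
from h import *
j=np.load("jig.npy"); g=pickle.load(open("scene10.pkl","rb"))
print((w2j(j,ray(g,[[353.2,238.9],[348,237.7]],.062))*1e3).round(1))
# blade top centre line observed (scene z10): top edge from (420,278) to (520,312)
s=lambda u,v:[310+u/9-.5,205+v/9-.5]
print("blade",(w2j(j,ray(g,[s(420,280),s(520,312)],.072))*1e3).round(1))
v=cv2.resize(g["pixels"][225:250,335:375,::-1],None,fx=18,fy=18,interpolation=cv2.INTER_CUBIC)
cv2.imwrite("pics/z10b.png",cv2.convertScaleAbs(v,alpha=1.4))
E
```

```text
[[ 23.7 101.2  62. ]
 [ 24.7  91.5  62. ]]
blade [[ 23.7 106.2  72. ]
 [ 24.  127.4  72. ]]
```

View pics/z10b.png

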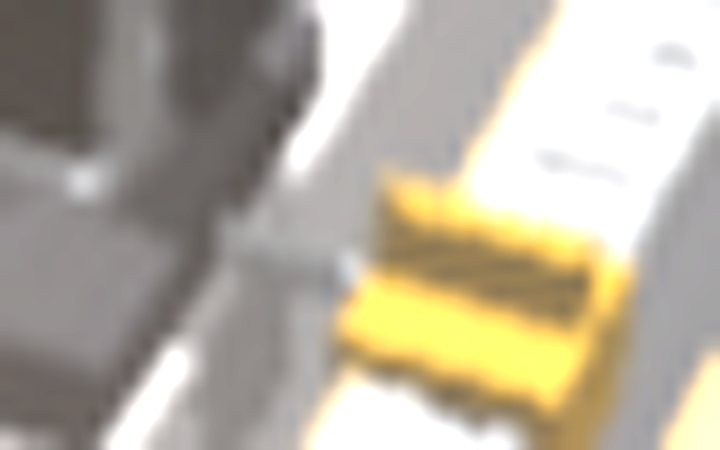

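Request:
apply_moves:
  commands:
    - [14,0,0,-1,0,0,0]
    - [14,0,0,-2,0,0,0]
    - [14,0,0,-2.5,0,0,0]
    - [14,0,0,-2.5,0,0,0]
    - [14,0,0,-2.5,0,0,0]
    - [14,0,0,-2.5,0,0,0]
    - [14,0,0,-2.5,0,0,0]
    - [14,0,0,-2.5,0,0,0]

```text
clock: 18.85
tcp_pos: [0.5749, -0.0265, 0.0778]
orientation: [-0.024, 1.559, 0.02]
contact_force: [7.9, -6.3, -2.7]
grip_width: 0.0168
```

```bash
python3 - <<'E'
from h import *
from bench import r,pinpoint,cut_out
o=r.get_obs(); j=np.load("jig.npy"); print(o["clock"],o["contact_force"],(w2j(j,o["tcp_pos"])*1e3).round(1),o["grip_width"])
fs=snap(11); g=fs[0]
j2=np.array([0.55346637,-0.09510697,0.03269749])
v=[]
for jj in (j,j2):
  im=cv2.resize(g["pixels"][215:260,330:380,::-1],None,fx=8,fy=8,interpolation=cv2.INTER_CUBIC); im=cv2.convertScaleAbs(im,alpha=1.3)
  c=.0235
  T=np.array([[c,.105,.072],[c,.127,.072]]); P=np.array([[.0238,.092,.062],[.0238,.1045,.062]])
  for L,col in ((T,(255,0,0)),(P,(0,0,255))):
    q=((proj(g,j2w(jj,L))+.5-[330,215])*8).astype(int); cv2.line(im,q[0].tolist(),q[1].tolist(),col,1)
  v.append(im)
cv2.imwrite("pics/z11.png",np.hstack(v))
E
```

```text
18.85 [ 7.88222109 -6.25245367 -2.72159546] [[24.9 69.7 77.8]] 0.016788292265803723
```

View pics/z11.png

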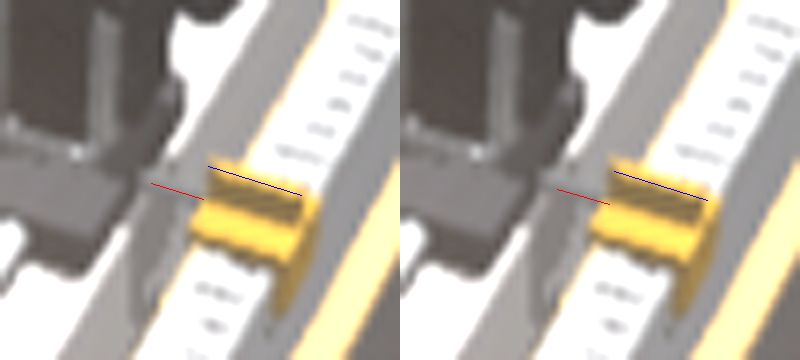

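View pics/s11.png

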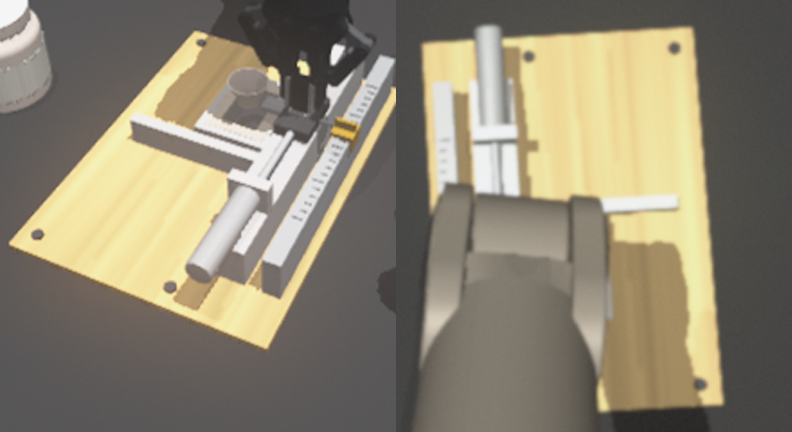

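Request:
apply_moves:
  commands:
    - [14,0,0,0,0,0,0]
    - [14,0,0,0,0,0,0]
    - [14,0,0,0,0,0,0]
    - [14,0,0,0,0,0,0]
    - [14,0,0,0,0,0,0]

```text
clock: 19.45
tcp_pos: [0.5749, -0.0265, 0.0778]
orientation: [-0.024, 1.559, 0.02]
contact_force: [7.3, -6.5, -2.2]
grip_width: 0.017
```

```bash
python3 - <<'E'
from h import *
from bench import r
o=r.get_obs(); j=np.load("jig.npy"); print(o["clock"],o["contact_force"],(w2j(j,o["tcp_pos"])*1e3).round(1),o["grip_width"],abs(o["qvel"]).max())
print(r.hand_in())
E
```

```text
19.45 [ 7.3087469  -6.45844369 -2.16153419] [[24.9 69.7 77.8]] 0.01704546323463325 0.0017092922261174317
the job is handed in; nothing more can be done
None
```

I pushed the mould into the corner against both fences. Then I gripped the post at 80 N, pulled the carriage out about 71 mm, and handed in at 19.45 s while still holding it.

- **Mould:** both pushes ended with the tool stopped and the force rising to 13–14 N, within 0.5 mm of where a seated mould should stop it. The camera fit afterwards gave jig x 19.9 mm, y 8.4 mm and 0.14° of skew. I trust the contact over that y value, since the fit is only good to about 2 mm. I did not measure the mould again after the pull, because the arm was partly blocking the top view.
- **Pointer:** the two checks disagree slightly, but both are inside the 5 mm limit:
  - From the arm's travel and the top camera's clip position, the pointer is about 0.5–1 mm short of the blade.
  - From the scene camera, it looks about 2 mm past the blade. It is faint there, in shadow.
- **At hand-in:** the arm was at rest, holding against about 7 N of spring pull.
- **Bottles and tub:** I kept clear of them and saw no sign of contact, but I did not measure their positions again at the end.

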